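Cobalt cups back on their own saucers

TASK

Put the three cobalt-blue espresso cups away, each upside down as it is now in the middle of the saucer that has the colour of its foot. A stray white cup stands on one of the saucers: before you move any cobalt cup, move it, still upside down, to the middle of the round cork coaster. Set every cup down rather than dropping it, leave the saucers where they are, and do not disturb the other white cup.

Things in the scene. Friction and masses are not known exactly. Their poses are not given: they have to be found in the camera images.
- saucer_yellow: Yellow glazed saucer, loose, 120 mm across and 12 mm high, with a flat middle about 90 mm across lying 7 mm above its underside. Origin: centre of the underside, z up.
- saucer_red: Red glazed saucer, loose, 120 mm across and 12 mm high, with a flat middle about 90 mm across lying 7 mm above its underside. Origin: centre of the underside, z up. At the start the stray white cup stands on this saucer.
- saucer_green: Green glazed saucer, loose, 120 mm across and 12 mm high, with a flat middle about 90 mm across lying 7 mm above its underside. Origin: centre of the underside, z up.
- cork_coaster: Round cork coaster, fixed to the shelf, 100 mm across, 5 mm thick. Origin: centre of the underside, z up. Free at the start.
- cup_yellow: Cobalt-blue espresso cup with a yellow foot (39 mm disc, facing up), on the shelf, standing upside down: straight round wall 60 mm across from the rim (below) up to 44 mm, then narrowing to the foot, whole height 58 mm, 105 to 185 g. Origin: centre of the rim plane it stands on, z up (through the foot). A small handle sticks out along its own -x to 54 mm from the axis, between 10 and 40 mm above the rim, so the clear sides to grip are its own +y and -y.
- cup_red: Cobalt-blue espresso cup with a red foot (39 mm disc, facing up), on the shelf, standing upside down: straight round wall 60 mm across from the rim (below) up to 44 mm, then narrowing to the foot, whole height 58 mm, 105 to 185 g. Origin: centre of the rim plane it stands on, z up (through the foot). A small handle sticks out along its own -x to 54 mm from the axis, between 10 and 40 mm above the rim, so the clear sides to grip are its own +y and -y.
- cup_green: Cobalt-blue espresso cup with a green foot (39 mm disc, facing up), on the shelf, standing upside down: straight round wall 60 mm across from the rim (below) up to 44 mm, then narrowing to the foot, whole height 58 mm, 105 to 185 g. Origin: centre of the rim plane it stands on, z up (through the foot). A small handle sticks out along its own -x to 54 mm from the axis, between 10 and 40 mm above the rim, so the clear sides to grip are its own +y and -y.
- white_cup: The stray cup: all-white espresso cup that at the start stands in the middle of the red saucer, standing upside down: straight round wall 60 mm across from the rim (below) up to 44 mm, then narrowing to the foot, whole height 58 mm, 105 to 185 g. Origin: centre of the rim plane it stands on, z up (through the foot). A small handle sticks out along its own -x to 54 mm from the axis, between 10 and 40 mm above the rim, so the clear sides to grip are its own +y and -y.
- white_spare: The other all-white espresso cup, standing by itself on the shelf; a bystander. It is standing upside down: straight round wall 60 mm across from the rim (below) up to 44 mm, then narrowing to the foot, whole height 58 mm, 105 to 185 g. Origin: centre of the rim plane it stands on, z up (through the foot). A small handle sticks out along its own -x to 54 mm from the axis, between 10 and 40 mm above the rim, so the clear sides to grip are its own +y and -y.
There are look-alikes about, which are no part of the job. Leave any pink look-alike of the cup_red alone. Of the things like the cork_coaster, leave any that is yellow; of the rest the larger one is meant.

How it is judged (in metres and radians):
On the way:
1. the stray white cup stands upside down in the middle of the cork coaster, let go (horizontal distance between white_cup and cork_coaster below 0.015 m and z of white_cup in the frame of cork_coaster below 0.009 m and angle between white_cup's own z axis and vertical below 0.1 rad and linear speed of white_cup below 0.02 m/s and angular speed of white_cup below 0.2 rad/s and contact force between white_cup and the fingers below 0.1 N), for 0.2 s.
At the end, for the whole second after the job is handed in: Each cobalt cup stands flat and upside down within 13 mm of the middle of the saucer of its foot colour, the stray white cup within 15 mm of the middle of the coaster; all released and at rest (tilt under 0.1 rad); the other white cup moved under 20 mm, saucers under 30 mm (all of step 1 and horizontal distance between cup_yellow and saucer_yellow below 0.013 m and z of cup_yellow in the frame of saucer_yellow below 0.011 m and angle between each of cup_yellow, cup_red, cup_green's own z axis and vertical below 0.1 rad and linear speed of each of cup_yellow, cup_red, cup_green below 0.02 m/s and angular speed of each of cup_yellow, cup_red, cup_green below 0.2 rad/s and contact force between each of cup_yellow, cup_red, cup_green and the fingers below 0.1 N and horizontal distance between cup_red and saucer_red below 0.013 m and z of cup_red in the frame of saucer_red below 0.011 m and horizontal distance between cup_green and saucer_green below 0.013 m and z of cup_green in the frame of saucer_green below 0.011 m and distance of white_spare from where it was at the start of the episode below 0.02 m and distance of each of saucer_yellow, saucer_red, saucer_green from where it was at the start of the episode below 0.03 m); the robot touches nothing.
It fails at once if a cobalt cup is moved (over 30 mm) while the stray white cup is not on the cork coaster (horizontal distance between white_cup and cork_coaster above 0.02 m and distance of any of cup_yellow, cup_red, cup_green from where it was at the start of the episode above 0.03 m).
It fails at once if a cup is dropped (falls free faster than 0.6 m/s, about 20 mm) ((linear speed of white_cup above 0.6 m/s and contact force between white_cup and the fingers below 0.05 N) or (linear speed of cup_yellow above 0.6 m/s and contact force between cup_yellow and the fingers below 0.05 N) or (linear speed of cup_red above 0.6 m/s and contact force between cup_red and the fingers below 0.05 N) or (linear speed of cup_green above 0.6 m/s and contact force between cup_green and the fingers below 0.05 N)).
It fails at once if a cup is knocked over (tilted over 0.7 rad) (angle between any of white_cup, cup_yellow, cup_red, cup_green, white_spare's own z axis and vertical above 0.7 rad).
It fails at once if the other white cup is shifted more than 20 mm (distance of white_spare from where it was at the start of the episode above 0.02 m).
It fails at once if a saucer is shifted more than 30 mm (distance of any of saucer_yellow, saucer_red, saucer_green from where it was at the start of the episode above 0.03 m).
It also fails if it takes over 122 s, if anything falls off the work surface, if the arm or the gripper's body presses on something with over 40 N, if the wrist force passes 120 N, or if a joint passes its speed limit or range.

ROBOT

A 7-joint arm with a two-finger parallel gripper is mounted at the origin on the work surface. World frame = base frame: x ahead of the robot, y to its left, z up, the work surface at z = 0. Lengths are in m, angles in degrees, forces in N, time in s.
With the tool pointing down it reaches from about 0.4 to 0.9 m from the base axis. Payload 5.5 kg.
Tool frame: the origin (TCP) lies midway between the tips of the shut fingers; the grasp point (between the pads) lies 19 mm behind it (arm.hold_point_z is the distance from the TCP to the grasp point, in m); z points along the fingers, y is the direction in which the jaws open and shut (so a half turn about z gives the same grasp; the last joint's range is limited). The gripper opens to 92 mm and grips with 3 to 60 N. Pads are 19 mm wide; open, the fingers measure 130 mm over their backs; the gripper's body (75 mm by 190 mm) begins 47 mm behind the grasp point.
Start: joints at [-52.128, 28.699, -24.465, 88.831, 12.651, 65.22, -12.049], TCP at [0.252, 0.599, 0.227] pointing down, gripper open.
Joint ranges: [-164.97, 164.97], [-17.58, 116.51], [-87.97, 89.64], [11.32, 138.91], [-80.73, 260.73], [10.89, 115.49], [-147.41, 147.41]. Speed limits (degrees/s): [147.25, 147.25, 180, 180, 180, 180, 180].

INTERFACE

Orientations are given as a 3x3 rotation matrix whose columns are the frame's x, y, z axes.
In Python, from rig import status, vision, job, finder, arm gives the robot as it stands. The module is installed in compiled form; this text tells all that it offers.
- The arm moves only by the tool move_arm, never from a script. Its argument "commands" is a list of rows, each a list of 7 numbers: the turn, a rotation vector about the world's x, y, z in degrees, then the shift along the world's x, y, z in mm, then the finger opening in mm, from 0 to 91.8. A call has 1 to 5 rows; each row is the pose to reach, as a shift and turn from the pose commanded when the call began; what a row does not reach only later rows make up. A row lasts 1/10 s, in which the tool goes at most 50 mm and 8.59 degrees, less where a joint would pass 70% of its speed; a pose out of reach is approached as far as the arm can. A call with a gripper value outside its range is refused whole. The fingers move at their own pace and stop on an object; "grip_force" is the grip in N (left out, the last holds). Time passes only in rows, so rows that repeat a pose let the fingers close. It gives the time, the measured TCP pose, the force and the opening at its end, in the units of the state.
- status.state(): the state, without advancing time (a new reading comes with each control period).
- vision.grab_frame(name): name is "scene" or "top" or "wrist"; returns the picture (420x560x3 uint8, red, green, blue); there is no depth.
- vision.calibration(name): a dict with "K" (3x3 intrinsics, pixels), "k1" (the pictures are not rectified: a ray, as slopes to the right and down, at radius r is drawn at 1 + k1 r^2 times it, then the intrinsics apply), "R" (3x3) and "t" (3): a world point X has camera coordinates R X + t. Camera axes: x right, y down, z forward; pixel columns grow to the right and rows downward; lengths in m; the calibration is good to about 2 mm. A picture is of the moment at which its call begins: read the wrist's pose just before it. calibration takes no time and is no camera call; for the wrist camera it gives the pose at the moment of the call.
- job.hand_in(): hands the job in, once; it reports no verdict.
Trained networks look in the newest picture that a camera, given by its name, has taken for a name from the list of things; names that differ only in an ending like _2 or _b are one class to them, and where a whole thing is asked for, a point or a joint stands for the part that bears it (a point fixed in the world has none). Each returns a list of dicts, best first, with "p" (0 to 1); they miss things now and then, are a little off and sometimes report something else, mostly with a low value. They report only what shows in the picture. A call takes as long as a camera call. They do not tell look-alikes from the thing itself.
- finder.outline_of(thing, camera): "mask" (420x560 bool, what is visible of it) and "xy" ([column, row] in pixels, amid what is visible of it).
The state is a dict: "clock": time; "joint_positions": joint angles; "joint_velocities": joint speeds; "joint_efforts": joint torques, N m; "eef_pos": TCP position; "eef_rot": TCP orientation; "contact_force": force on the tool from outside, world axes, zero at the start; "wrist_torque": the same for the moment, N m; "width": finger opening in m.
Only numpy, scipy, OpenCV 4.12 (cv2) and the standard library are available. Lean on these libraries where they do the work, as an engineer would, in place of code of your own. Each camera call takes 0.05 s, during which the arm holds its last target.

## Working session

There is one attempt and no reset: what is moved stays moved. The work goes in short steps, Python scripts to look and compute and a tool call to move; the robot and the scene stay as the last step left them, time stands still between calls to the robot, and variables do not carry over. Pictures are saved under pics/ and viewed, and the job is handed in when it is done.

Besides the shell and the picture viewer there is one more tool, called after "Request:" in YAML: its name, and indented under it one key for each argument. move_arm: Moves the arm, as the interface text tells. Its arguments: {"type":"object","properties":{"commands":{"type":"array","items":{"type":"array","items":{"type":"number"}}},"grip_force":{"type":"number"}},"required":["commands"]}

```bash
mkdir -p pics
python3 - <<'E'
from rig import status, vision, job, finder, arm
import cv2
s=status.state(); print(s['clock'],s['eef_pos'],s['eef_rot'],s['width'],arm.hold_point_z)
for n in ['scene','top']:
    im=vision.grab_frame(n); cv2.imwrite(f'pics/{n}0.png',im[:,:,::-1])
    c=vision.calibration(n); print(n,c)
E
```

```text
0.0 [0.25156657 0.59858493 0.22570244] [[-9.21952442e-01  3.87302280e-01 -7.99073260e-04]
 [ 3.87303099e-01  9.21950801e-01 -1.74057447e-03]
 [ 6.25777705e-05 -1.91421044e-03 -9.99998166e-01]] 0.09209206618062908 0.0188
scene {'K': array([[444.83567379,   0.        , 272.37413969],
       [  0.        , 444.83567379, 208.47778418],
       [  0.        ,   0.        ,   1.        ]]), 'k1': -0.04800471406367038, 'R': array([[ 0.26546722,  0.96402636,  0.01342868],
       [ 0.72184962, -0.18950656, -0.66559777],
       [-0.63910898,  0.18638788, -0.74618984]]), 't': array([-0.12827326, -0.31690375,  1.48850376])}
top {'K': array([[409.50001143,   0.        , 276.36297289],
       [  0.        , 409.50001143, 209.64005595],
       [  0.        ,   0.        ,   1.        ]]), 'k1': -0.014626625129237469, 'R': array([[-9.03821401e-03, -9.99957684e-01, -1.71478929e-03],
       [-9.95313285e-01,  9.16132155e-03, -9.62680376e-02],
       [ 9.62796737e-02,  8.36661431e-04, -9.95353969e-01]]), 't': array([-0.00964316,  0.48061675,  0.98471235])}
```

View pics/scene0.png

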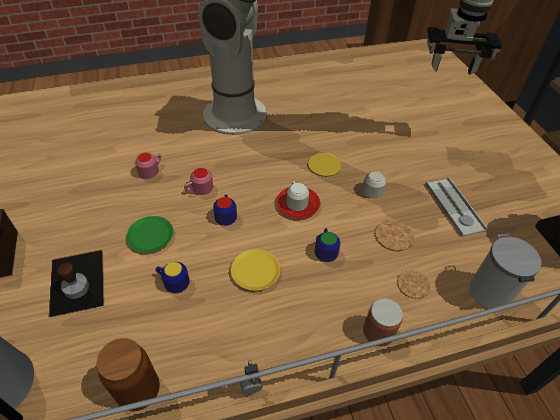

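View pics/top0.png

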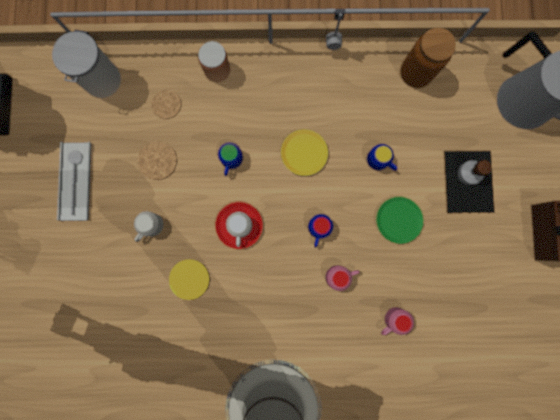

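Top view: the yellow, red and green saucers are at (305,152), (240,225) and (400,220). The large coaster is at (157,160), with a smaller one at (167,104) and a yellow one at (189,280). The cups are green (230,155), yellow (381,157), red (321,227), stray white (238,225) and spare (147,225). Next I'll run the networks and triangulate.

```bash
cat > h.py <<'E'
import numpy as np, cv2, pickle
from scipy.optimize import least_squares
def proj(c,X):
    X=np.atleast_2d(X); P=X@c['R'].T+c['t']; s=P[:,:2]/P[:,2:]
    s=s*(1+c['k1']*(s**2).sum(1,keepdims=True))
    return s@c['K'][:2,:2].T+c['K'][:2,2]
def ray(c,uv):
    uv=np.atleast_2d(np.asarray(uv,float)); d=(uv-c['K'][:2,2])/np.array([c['K'][0,0],c['K'][1,1]])
    s=d.copy()
    for _ in range(10): s=d/(1+c['k1']*(s**2).sum(1,keepdims=True))
    D=np.c_[s,np.ones(len(s))]@c['R']; return -c['R'].T@c['t'],D
def onplane(c,uv,z):
    o,D=ray(c,uv); return o+D*((z-o[2])/D[:,2:])
def tri(cs,uvs):
    A=np.zeros((3,3));b=np.zeros(3);L=[]
    for c,uv in zip(cs,uvs):
        o,D=ray(c,uv); d=D[0]/np.linalg.norm(D[0]); M=np.eye(3)-np.outer(d,d); A+=M;b+=M@o;L.append((M,o))
    X=np.linalg.solve(A,b); return X,[np.linalg.norm(M@(X-o)) for M,o in L]
E
python3 - <<'E'
from h import *
from rig import vision,finder
ims={};cal={};det={}
names=['saucer_yellow','saucer_red','saucer_green','cork_coaster','cup_yellow','cup_red','cup_green','white_cup','white_spare']
for n in ['top','scene']:
    ims[n]=vision.grab_frame(n);cal[n]=vision.calibration(n)
    for k in names:
        r=finder.outline_of(k,n); det[n,k]=r
        print(n,k,[(round(d['p'],2),[int(v) for v in d['xy']],int(d['mask'].sum())) for d in r])
pickle.dump((ims,cal,det),open('d.pkl','wb'))
E
```

```text
top saucer_yellow [(0.77, [304, 151], 1666)]
top saucer_red [(0.55, [226, 230], 1234), (0.43, [398, 218], 1820)]
top saucer_green [(0.91, [397, 218], 1797)]
top cork_coaster [(0.97, [190, 281], 1254), (0.81, [163, 101], 634), (0.7, [155, 160], 1188)]
top cup_yellow [(0.94, [380, 159], 615), (0.51, [147, 226], 567)]
top cup_red [(0.84, [397, 320], 666), (0.83, [318, 225], 529), (0.78, [335, 277], 563)]
top cup_green [(0.63, [226, 156], 513), (0.39, [303, 152], 1634)]
top white_cup [(0.84, [239, 225], 585)]
top white_spare [(0.93, [146, 226], 612), (0.33, [158, 162], 1157)]
scene saucer_yellow [(0.73, [147, 232], 1298), (0.61, [256, 270], 1560)]
scene saucer_red [(0.56, [294, 211], 575)]
scene saucer_green [(0.57, [146, 232], 1336)]
scene cork_coaster [(0.84, [395, 237], 922), (0.79, [413, 282], 665), (0.72, [322, 164], 604)]
scene cup_yellow [(0.76, [174, 275], 753)]
scene cup_red [(0.94, [199, 180], 560), (0.89, [225, 210], 588), (0.85, [146, 166], 500)]
scene cup_green [(0.9, [323, 247], 653)]
scene white_cup [(0.89, [296, 196], 526)]
scene white_spare [(0.57, [373, 185], 461)]
```

```bash
cat > fit.py <<'E'
from h import *
from scipy.optimize import minimize
th=np.linspace(0,2*np.pi,40)
def circ(x,y,z,r): return np.c_[x+r*np.cos(th),y+r*np.sin(th),z+0*th]
def sil(c,p,S=4,handle=True):
    x,y,z,a=p; m=np.zeros((420*S,560*S),np.uint8)
    P=np.vstack([circ(x,y,z+h,r) for h,r in((0,.03),(.044,.03),(.058,.0195))])
    f=lambda P: cv2.convexHull(((proj(c,P)+.5)*S-.5).round().astype(np.int32))
    cv2.fillPoly(m,[f(P)],1)
    if handle:
        ca,sa=np.cos(a),np.sin(a)
        q=np.array([[-u,v,w] for u in(.028,.054) for v in(-.004,.004) for w in(.010,.040)])
        H=np.c_[x+ca*q[:,0]-sa*q[:,1],y+sa*q[:,0]+ca*q[:,1],z+q[:,2]]
        cv2.fillPoly(m,[f(H)],1)
    return cv2.resize(m.astype(np.float32),(560,420),interpolation=cv2.INTER_AREA)
def fitcup(cs,ms,x0,fixz=None):
    ms=[m.astype(np.float32) for m in ms]
    def cost(q):
        p=[q[0],q[1],q[2] if fixz is None else fixz,q[3]]
        return sum(np.abs(sil(c,p)-m).sum()/m.sum() for c,m in zip(cs,ms))
    best=None
    for a in np.radians(np.arange(0,360,45)):
        q0=np.array([*x0,a]); s=np.vstack([q0]+[q0+d for d in np.diag([.008,.008,.008,.5])])
        r=minimize(cost,q0,method='Nelder-Mead',options=dict(initial_simplex=s,maxiter=120,xatol=2e-4,fatol=1e-4))
        if best is None or r.fun<best.fun: best=r
    return best
def clean(m,sel):
    n,l,st,ce=cv2.connectedComponentsWithStats(m.astype(np.uint8)); k=1+np.argmin([np.hypot(*(ce[i]-sel))+(1000 if st[i,4]<30 else 0) for i in range(1,n)])
    return l==k
E
python3 - <<'E'
from fit import *
ims,cal,det=pickle.load(open('d.pkl','rb'))
hsv={n:cv2.cvtColor(ims[n],cv2.COLOR_RGB2HSV).astype(int) for n in ims}
def hm(n,lo,hi,smin=120,vmin=40):
    h=hsv[n]; H=h[...,0]; k=((H>=lo)&(H<=hi)) if lo<hi else ((H>=lo)|(H<=hi))
    return (k&(h[...,1]>smin)&(h[...,2]>vmin))
px={'top':dict(saucer_yellow=(305,152),saucer_green=(400,220),saucer_red=(240,225),cork_coaster=(157,160),cup_yellow=(381,157),cup_red=(321,227),cup_green=(230,155),white_cup=(238,225),white_spare=(147,225)),
'scene':dict(saucer_yellow=(255,270),saucer_green=(150,234),saucer_red=(298,202),cork_coaster=(395,236),cup_yellow=(175,276),cup_red=(225,210),cup_green=(327,246),white_cup=(298,196),white_spare=(375,184))}
def netmask(n,k):
    return min(det[n,k],key=lambda d:np.hypot(*(np.array(d['xy'])-px[n][k])))['mask']
for k,z,r in(('saucer_yellow',.012,.06),('saucer_red',.012,.06),('saucer_green',.012,.06),('cork_coaster',.005,.05)):
    cen=[]
    for n in('top','scene'):
        if 'green' in k: m=hm(n,45,80)
        elif 'red' in k: m=hm(n,170,8,140)
        elif 'yellow' in k: m=hm(n,20,32,170,90)
        else: m=netmask(n,k)
        m=clean(m,px[n][k]) 
        cs,_=cv2.findContours(m.astype(np.uint8),cv2.RETR_EXTERNAL,cv2.CHAIN_APPROX_NONE)
        ct=max(cs,key=len)[:,0]; ct=cv2.convexHull(ct)[:,0]
        W=onplane(cal[n],ct,z)[:,:2]
        res=least_squares(lambda q:np.hypot(W[:,0]-q[0],W[:,1]-q[1])-q[2],[*W.mean(0),r],loss='soft_l1',f_scale=.002)
        cen.append(proj(cal[n],[*res.x[:2],z])[0]); print(k,n,int(m.sum()),res.x.round(4),'resid mm',round(1e3*np.abs(res.fun).mean(),1))
    X,e=tri([cal['top'],cal['scene']],cen); print('   tri',X.round(4),np.round(e,4))
for k in('cup_yellow','cup_red','cup_green','white_cup','white_spare'):
    ms=[]
    for n in('top','scene'):
        nm=netmask(n,k)
        if 'cup_' in k and k!='white_cup':
            roi=cv2.dilate(nm.astype(np.uint8),np.ones((9,9)))>0
            blue=hm(n,105,135,110,20)
            col={'cup_yellow':hm(n,20,32,170,90),'cup_red':hm(n,170,8,140),'cup_green':hm(n,45,85,120)}[k]
            m=(blue|col)&roi
            m=cv2.morphologyEx(m.astype(np.uint8),cv2.MORPH_CLOSE,np.ones((3,3)))>0
            m=clean(m,px[n][k])
            f=np.argwhere(col&roi&(cv2.dilate(blue.astype(np.uint8),np.ones((25,25)))>0)).mean(0)[::-1]
            ms.append((m,f,nm))
        else: ms.append((nm,None,nm))
    cs=[cal['top'],cal['scene']]
    if ms[0][1] is not None: X,e=tri(cs,[ms[0][1],ms[1][1]]); print(k,'foot tri',X.round(4),np.round(e,4))
    x0=tri(cs,[px['top'][k],px['scene'][k]])[0]; x0[2]=0
    r=fitcup(cs,[m[0] for m in ms],x0); print(k,r.x.round(4),'yaw',np.degrees(r.x[3]).round(1)%360,'cost',round(r.fun,3),[int(m[0].sum()) for m in ms])
E
```

```text
saucer_yellow top 854 [ 0.626 -0.085  0.056] resid mm 0.7
saucer_yellow scene 1601 [ 0.6275 -0.0826  0.0588] resid mm 0.3
   tri [ 0.6265 -0.0837  0.011 ] [0.0013 0.0013]
saucer_red top 1174 [0.4444 0.08   0.0589] resid mm 0.4
saucer_red scene 631 [0.445  0.0828 0.0597] resid mm 0.3
   tri [0.4448 0.0814 0.012 ] [0.0014 0.0014]
saucer_green top 1654 [ 0.4537 -0.3197  0.0571] resid mm 0.5
saucer_green scene 1323 [ 0.4542 -0.3171  0.0589] resid mm 0.3
   tri [ 0.4538 -0.3183  0.0123] [0.0013 0.0013]
cork_coaster top 1188 [0.6118 0.2892 0.0496] resid mm 0.4
cork_coaster scene 922 [0.6144 0.2905 0.0498] resid mm 0.6
   tri [0.6127 0.2909 0.0025] [0.0009 0.0009]
cup_yellow foot tri [ 0.6102 -0.2711  0.0583] [0.001 0.001]
cup_yellow [ 0.6083 -0.2704 -0.0019  0.9545] yaw 54.7 cost 0.61 [457, 692]
cup_red foot tri [ 0.4394 -0.119   0.0591] [0.0013 0.0013]
cup_red [ 4.3730e-01 -1.1880e-01 -3.0000e-04  6.0334e+00] yaw 345.7 cost 0.343 [464, 535]
cup_green foot tri [0.6166 0.1012 0.0566] [0.0014 0.0014]
cup_green [ 6.1540e-01  1.0220e-01 -2.3000e-03  6.0209e+00] yaw 345.0 cost 0.521 [435, 595]
white_cup [ 0.4455  0.0784  0.0102 -0.0305] yaw 358.3 cost 0.196 [585, 526]
white_spare [ 4.4800e-01  3.0340e-01 -2.9000e-03  5.6323e+00] yaw 322.7 cost 0.304 [612, 461]
```

Triangulated heights agree with the text: saucers about 12 mm, feet about 58 mm, and the white cup's rim about 10 mm up. The fitted yaws match the handles seen in the picture. Now moving above the white cup.

Request:
move_arm:
  commands:
    - [0,0,2,16,-43,0,91.8]
    - [0,0,4,32,-86,0,91.8]
    - [0,0,6,48,-129,0,91.8]
    - [0,0,8,64,-172,0,91.8]
    - [0,0,10,80,-215,0,91.8]
  grip_force: 25

```text
clock: 1.6
eef_pos: [0.3322, 0.3825, 0.2269]
eef_rot: [[-0.976, 0.22, 0.0], [0.22, 0.976, 0.0], [-0.0, 0.0, -1.0]]
contact_force: [0.9, 0.2, 0.4]
width: 0.0916
```

Request:
move_arm:
  commands:
    - [0,0,2,16,-43,0,91.8]
    - [0,0,4,32,-86,0,91.8]
    - [0,0,6,48,-129,0,91.8]
    - [0,0,8,64,-172,0,91.8]
    - [0,0,10,80,-215,0,91.8]

```text
clock: 2.1
eef_pos: [0.4123, 0.1675, 0.2272]
eef_rot: [[-0.999, 0.047, 0.001], [0.047, 0.999, 0.0], [-0.001, 0.0, -1.0]]
contact_force: [1.7, 0.5, -0.2]
width: 0.0918
```

Request:
move_arm:
  commands:
    - [0,0,2,17,-43,0,91.8]
    - [0,0,3,33,-89,-20,91.8]
    - [0,0,3,33,-89,-30,91.8]
    - [0,0,3,33,-89,-30,91.8]

```text
clock: 2.5
eef_pos: [0.4437, 0.0789, 0.1954]
eef_rot: [[-1.0, -0.0, -0.003], [-0.0, 1.0, -0.0], [0.003, -0.0, -1.0]]
contact_force: [0.2, -0.0, -0.2]
width: 0.092
```

Check with the wrist camera here, using the white cup and red saucer.

```bash
cat > w.py <<'E'
import sys
from fit import *
from rig import vision,finder,status
def wrist(tag,objs):
    c=vision.calibration('wrist'); im=vision.grab_frame('wrist'); cv2.imwrite(f'pics/{tag}.png',im[:,:,::-1])
    for k in objs:
        for d in finder.outline_of(k,'wrist'): print(k,round(d['p'],2),d['xy'],int(d['mask'].sum()))
    return c,im
E
python3 - <<'E'
from w import *
print(status.state()['eef_pos'])
c,im=wrist('w1',['white_cup','saucer_red'])
for p in([.445,.080,.065],[.445,.08,.007]): print(proj(c,p))
P=circ(.445,.08,.065,.0195);Q=circ(.4447,.0812,.012,.06)
v=im[:,:,::-1].copy()
for A in(P,Q): cv2.polylines(v,[proj(c,A).round().astype(np.int32)],True,(255,0,255),1)
cv2.imwrite('pics/w1o.png',v)
E
```

```text
[0.44371913 0.07887516 0.19537024]
saucer_red 0.65 [298.7, 167.3] 5432
[[281.47255857 200.69728494]]
[[281.28459376 186.35449474]]
```

View pics/w1o.png

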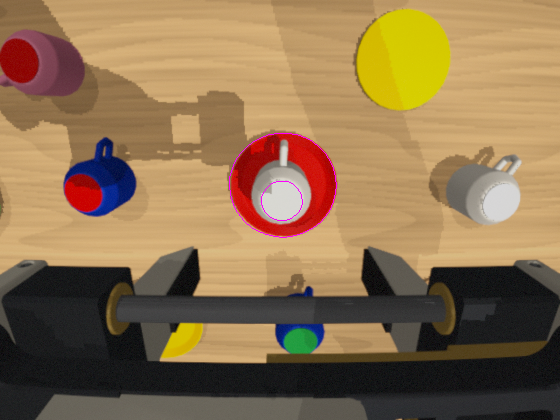

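The overlay matches: the foot circle is at (282,200), the saucer ring is at (283,185), and the handle points straight back at (283,150). Descending and gripping.

Request:
move_arm:
  commands:
    - [0,0,0,1,1,-40,91.8]
    - [0,0,0,1,1,-80,91.8]
    - [0,0,0,1,1,-120,91.8]
    - [0,0,0,1,1,-150,91.8]
    - [0,0,0,1,1,-174,91.8]

```text
clock: 3.15
eef_pos: [0.4454, 0.0833, 0.0217]
eef_rot: [[-1.0, -0.007, -0.0], [-0.007, 1.0, 0.001], [0.0, 0.001, -1.0]]
contact_force: [0.1, 0.0, 0.0]
width: 0.0918
```

Request:
move_arm:
  commands:
    - [0,0,0,0,0,0,91.8]
    - [0,0,0,0,0,0,50]
    - [0,0,0,0,0,0,50]
    - [0,0,0,0,0,0,50]
    - [0,0,0,0,0,0,50]
  grip_force: 25

```text
clock: 3.65
eef_pos: [0.4468, 0.0815, 0.0239]
eef_rot: [[-1.0, -0.004, 0.002], [-0.004, 1.0, 0.0], [-0.002, 0.0, -1.0]]
contact_force: [-0.0, -0.3, 0.6]
width: 0.0644
```

Request:
move_arm:
  commands:
    - [0,0,0,0,0,0,50]
    - [0,0,0,0,0,0,50]
    - [0,0,0,0,0,5,50]

```text
clock: 3.95
eef_pos: [0.4456, 0.0811, 0.0279]
eef_rot: [[-1.0, -0.003, -0.0], [-0.003, 1.0, -0.0], [0.0, -0.0, -1.0]]
contact_force: [-0.5, 1.2, -0.8]
width: 0.0593
```

Request:
move_arm:
  commands:
    - [0,0,0,0,0,25,50]
    - [0,0,0,0,0,55,50]
    - [0,0,0,0,0,85,50]
    - [0,0,0,0,0,104,50]

```text
clock: 4.35
eef_pos: [0.4463, 0.0814, 0.1339]
eef_rot: [[-1.0, -0.004, 0.002], [-0.004, 1.0, 0.001], [-0.002, 0.0, -1.0]]
contact_force: [1.4, 0.1, -1.7]
width: 0.0591
```

Request:
move_arm:
  commands:
    - [0,0,0,22,27,0,50]
    - [0,0,0,44,55,0,50]
    - [0,0,0,66,82,0,50]
    - [0,0,0,88,110,0,50]
    - [0,0,0,110,137,0,50]

```text
clock: 4.85
eef_pos: [0.5562, 0.2193, 0.1318]
eef_rot: [[-1.0, -0.004, -0.001], [-0.004, 1.0, -0.0], [0.001, -0.0, -1.0]]
contact_force: [1.0, -0.4, -0.8]
width: 0.0588
```

Request:
move_arm:
  commands:
    - [0,0,0,22,27,0,50]
    - [0,0,0,44,55,0,50]
    - [0,0,0,57,73,0,50]
    - [0,0,0,57,73,-30,50]
    - [0,0,0,57,73,-60,50]

```text
clock: 5.35
eef_pos: [0.6135, 0.2928, 0.0719]
eef_rot: [[-1.0, -0.005, 0.002], [-0.005, 1.0, 0.002], [-0.002, 0.002, -1.0]]
contact_force: [-0.4, -0.5, -1.2]
width: 0.0594
```

Run:
```python
from w import *
import time
print([status.state()['eef_pos'].round(4) for _ in range(2)])
im=vision.grab_frame('scene');c=vision.calibration('scene')
p0=status.state()['eef_pos']
v=im[:,:,::-1].copy()
A=circ(p0[0],p0[1],p0[2]-.014,.03); cv2.polylines(v,[proj(c,A).round().astype(np.int32)],True,(255,0,255),1)
A=circ(.613,.291,.005,.05); cv2.polylines(v,[proj(c,A).round().astype(np.int32)],True,(255,0,255),1)
cv2.imwrite('pics/s1.png',cv2.resize(v[120:320,280:540],None,fx=3,fy=3))
c,im=wrist('w2',['white_cup'])
```

```text
[array([0.6135, 0.2928, 0.0719]), array([0.6135, 0.2928, 0.0719])]
white_cup 0.88 [282.1, 258.5] 10958
```

View pics/s1.png

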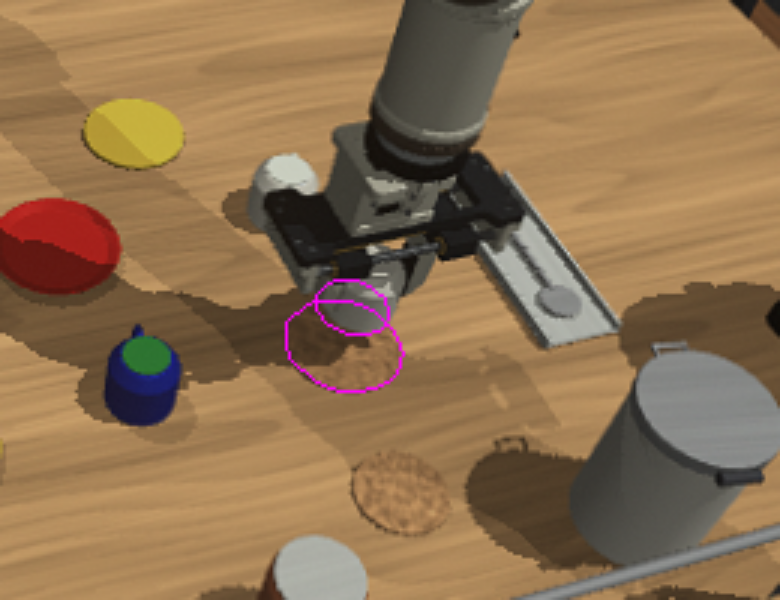

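View pics/w2.png

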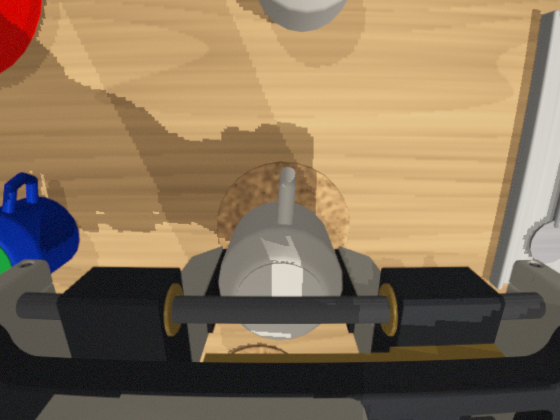

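The cup hangs centred over the coaster: cup axis at column 282, coaster spanning columns 217–350. Lowering, gently at the end.

Request:
move_arm:
  commands:
    - [0,0,0,0,0,-20,50]
    - [0,0,0,0,0,-35,50]
    - [0,0,0,0,0,-42,50]
    - [0,0,0,0,0,-45,50]
    - [0,0,0,0,0,-47,50]

```text
clock: 6.0
eef_pos: [0.6131, 0.2914, 0.0252]
eef_rot: [[-1.0, -0.004, 0.0], [-0.004, 1.0, 0.0], [-0.0, 0.0, -1.0]]
contact_force: [-0.6, -0.1, -0.4]
width: 0.0594
```

Request:
move_arm:
  commands:
    - [0,0,0,0,0,-1,50]
    - [0,0,0,0,0,-2,50]

```text
clock: 6.2
eef_pos: [0.6132, 0.2915, 0.0233]
eef_rot: [[-1.0, -0.004, 0.001], [-0.004, 1.0, 0.0], [-0.001, 0.0, -1.0]]
contact_force: [-0.9, 0.1, -1.2]
width: 0.0588
```

Request:
move_arm:
  commands:
    - [0,0,0,0,0,-1,50]
    - [0,0,0,0,0,-2,50]
    - [0,0,0,0,0,-2,50]

```text
clock: 6.5
eef_pos: [0.613, 0.2914, 0.0218]
eef_rot: [[-1.0, -0.004, 0.001], [-0.004, 1.0, 0.0], [-0.001, 0.0, -1.0]]
contact_force: [-2.3, -0.9, 4.9]
width: 0.0591
```

Request:
move_arm:
  commands:
    - [0,0,0,0,0,-1,50]
    - [0,0,0,0,0,-1,50]

```text
clock: 6.7
eef_pos: [0.6131, 0.2915, 0.0218]
eef_rot: [[-1.0, -0.004, 0.001], [-0.004, 1.0, 0.0], [-0.001, 0.0, -1.0]]
contact_force: [-3.8, -3.0, 11.4]
width: 0.0593
```

In contact at 11 N. Releasing and lifting.

Request:
move_arm:
  commands:
    - [0,0,0,0,0,1,50]
    - [0,0,0,0,0,1,91.8]
    - [0,0,0,0,0,1,91.8]
    - [0,0,0,0,0,1,91.8]
    - [0,0,0,0,0,1,91.8]

```text
clock: 7.2
eef_pos: [0.6127, 0.2912, 0.0204]
eef_rot: [[-1.0, -0.004, -0.0], [-0.004, 1.0, -0.0], [0.0, -0.0, -1.0]]
contact_force: [0.1, 0.0, -0.1]
width: 0.0862
```

Request:
move_arm:
  commands:
    - [0,0,0,0,0,20,91.8]
    - [0,0,0,0,0,50,91.8]
    - [0,0,0,0,0,90,91.8]
    - [0,0,0,0,0,130,91.8]

```text
clock: 7.6
eef_pos: [0.6122, 0.291, 0.1513]
eef_rot: [[-1.0, -0.004, -0.001], [-0.004, 1.0, -0.001], [0.001, -0.001, -1.0]]
contact_force: [0.5, 0.5, 0.5]
width: 0.0917
```

Run:
```python
from w import *
s=status.state();print(s['clock'],s['eef_pos'],s['width'])
c,im=wrist('w3',['white_cup','cork_coaster'])
v=im[:,:,::-1].copy()
for A in(circ(.613,.291,.063,.0195),circ(.613,.291,.005,.05)): cv2.polylines(v,[proj(c,A).round().astype(np.int32)],True,(255,0,255),1)
cv2.imwrite('pics/w3.png',v)
```

```text
7.6 [0.61224154 0.29103057 0.15128689] 0.09173445364170946
white_cup 0.97 [280.9, 201.2] 4156
cork_coaster 0.97 [266.8, 327.6] 1159
cork_coaster 0.59 [274.4, 164.9] 3483
```

View pics/w3.png

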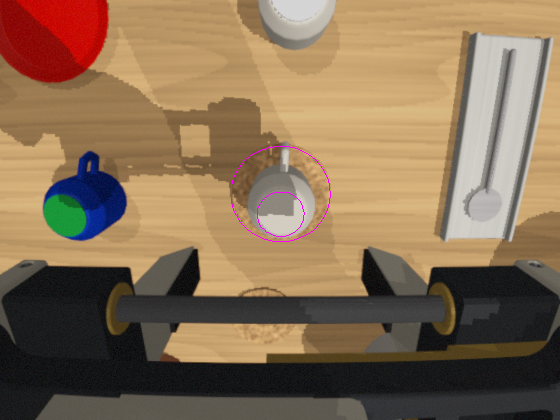

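The white cup stands concentric on the coaster: foot at (281,212) and coaster ring both lie on the overlay. Next the green cup.

Request:
move_arm:
  commands:
    - [0,0,-3,1,-38,5,91.8]
    - [0,0,-6,2,-76,10,91.8]
    - [0,0,-9,3,-114,15,91.8]
    - [0,0,-12,4,-152,20,91.8]
    - [0,0,-15,4,-189,20,91.8]

```text
clock: 8.25
eef_pos: [0.6164, 0.1004, 0.17]
eef_rot: [[-0.966, 0.258, -0.001], [0.258, 0.966, -0.0], [0.001, -0.001, -1.0]]
contact_force: [1.0, -0.2, 0.0]
width: 0.0922
```

Request:
move_arm:
  commands:
    - [0,0,0,0,0,0,91.8]
    - [0,0,0,0,0,0,91.8]

```text
clock: 8.45
eef_pos: [0.6162, 0.1005, 0.1695]
eef_rot: [[-0.966, 0.258, -0.002], [0.258, 0.966, -0.001], [0.002, -0.001, -1.0]]
contact_force: [-0.1, 1.6, 1.1]
width: 0.0918
```

```bash
cat >> w.py <<'E'
def chk(tag,cup,z,fam):
    s=status.state();print(s['clock'],s['eef_pos'].round(4))
    c=vision.calibration('wrist'); im=vision.grab_frame('wrist')
    ds=finder.outline_of(fam,'wrist')
    t=proj(c,[cup[0],cup[1],z+.03])[0]
    if ds:
        d=min(ds,key=lambda d:np.hypot(*(np.array(d['xy'])-t))); print(d['p'],d['xy'],t)
        r=fitcup([c],[d['mask']],[cup[0],cup[1],z],fixz=z); print('fit',r.x.round(4),'yaw',np.degrees(r.x[3])%360,'cost',r.fun)
    v=im[:,:,::-1].copy()
    x,y,ya=cup
    for A in(circ(x,y,z+.058,.0195),circ(x,y,z,.03)): cv2.polylines(v,[proj(c,A).round().astype(np.int32)],True,(255,0,255),1)
    a=np.radians(ya); H=np.array([[x,y,z+.04],[x-.054*np.cos(a),y-.054*np.sin(a),z+.04]])
    cv2.polylines(v,[proj(c,H).round().astype(np.int32)],False,(0,255,255),1)
    cv2.imwrite(f'pics/{tag}.png',v)
E
python3 -c "
from w import *
chk('w4',(.616,.1017,345),0,'cup_green')"
```

```text
8.45 [0.6162 0.1005 0.1695]
0.69 [279.0, 197.4] [281.55111236 196.24267365]
fit [ 0.6169  0.102   0.0111 -0.2478] yaw 345.8038701265819 cost 0.04426783695816994
```

View pics/w4.png

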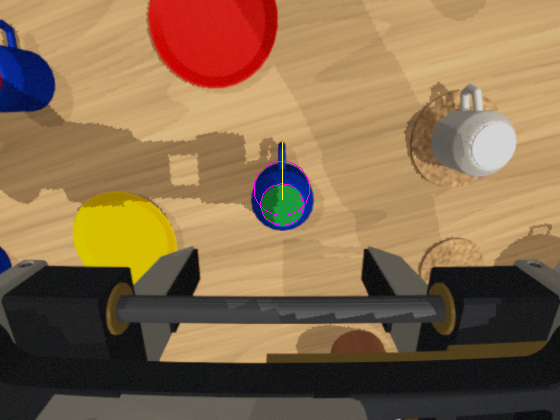

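The overlay sits on the green cup's foot at (282,204), with the handle aligned. Grasping.

Request:
move_arm:
  commands:
    - [0,0,0,0,1,-40,91.8]
    - [0,0,0,0,1,-80,91.8]
    - [0,0,0,0,1,-115,91.8]
    - [0,0,0,0,1,-140,91.8]
    - [0,0,0,0,1,-154,91.8]

```text
clock: 9.05
eef_pos: [0.6144, 0.1052, 0.0136]
eef_rot: [[-0.968, 0.252, -0.005], [0.252, 0.968, 0.0], [0.005, -0.001, -1.0]]
contact_force: [-0.1, 0.1, 0.7]
width: 0.092
```

Request:
move_arm:
  commands:
    - [0,0,0,0,0,0,50]
    - [0,0,0,0,0,0,50]
    - [0,0,0,0,0,0,50]
    - [0,0,0,0,0,0,50]
    - [0,0,0,0,0,0,50]

```text
clock: 9.55
eef_pos: [0.6178, 0.1032, 0.0182]
eef_rot: [[-0.967, 0.256, 0.002], [0.256, 0.967, 0.0], [-0.002, 0.001, -1.0]]
contact_force: [-0.9, -1.5, 4.3]
width: 0.059
```

Request:
move_arm:
  commands:
    - [0,0,0,0,0,0,50]
    - [0,0,0,0,0,10,50]
    - [0,0,0,0,0,40,50]
    - [0,0,0,0,0,80,50]
    - [0,0,0,0,0,126,50]

```text
clock: 10.05
eef_pos: [0.6152, 0.103, 0.143]
eef_rot: [[-0.967, 0.255, -0.003], [0.255, 0.967, -0.0], [0.003, -0.001, -1.0]]
contact_force: [1.0, 0.7, -1.8]
width: 0.0596
```

Request:
move_arm:
  commands:
    - [0,0,0,-16,-42,0,50]
    - [0,0,0,-32,-84,0,50]
    - [0,0,0,-48,-126,0,50]
    - [0,0,0,-64,-168,0,50]
    - [0,0,0,-80,-210,0,50]

```text
clock: 10.55
eef_pos: [0.5357, -0.1081, 0.1433]
eef_rot: [[-0.967, 0.255, 0.0], [0.255, 0.967, 0.0], [-0.0, 0.0, -1.0]]
contact_force: [1.0, -0.5, -1.2]
width: 0.0591
```

Request:
move_arm:
  commands:
    - [0,0,0,-16,-42,0,50]
    - [0,0,0,-32,-84,0,50]
    - [0,0,0,-48,-126,0,50]
    - [0,0,0,-64,-168,0,50]
    - [0,0,0,-82,-211,0,50]

```text
clock: 11.05
eef_pos: [0.4541, -0.3189, 0.1434]
eef_rot: [[-0.967, 0.255, 0.001], [0.255, 0.967, 0.0], [-0.001, 0.0, -1.0]]
contact_force: [0.4, 0.2, -0.6]
width: 0.059
```

Request:
move_arm:
  commands:
    - [0,0,0,0,0,0,50]
    - [0,0,0,0,0,-30,50]
    - [0,0,0,0,0,-60,50]
    - [0,0,0,0,0,-70,50]
    - [0,0,0,0,0,-70,50]

```text
clock: 11.55
eef_pos: [0.4536, -0.3166, 0.0715]
eef_rot: [[-0.967, 0.255, -0.003], [0.255, 0.967, 0.002], [0.004, 0.001, -1.0]]
contact_force: [-1.0, 0.1, -0.8]
width: 0.0591
```

```bash
cat >> w.py <<'E'
def over(tag,x,y,col=(255,0,255)):
    s=status.state();print(s['clock'],s['eef_pos'].round(4))
    c=vision.calibration('wrist'); im=vision.grab_frame('wrist'); v=im[:,:,::-1].copy()
    cv2.polylines(v,[proj(c,circ(x,y,.012,.06)).round().astype(np.int32)],True,col,1)
    cv2.polylines(v,[proj(c,circ(*s['eef_pos'][:2],s['eef_pos'][2]-.016+.058,.0195)).round().astype(np.int32)],True,(0,255,255),1)
    cv2.imwrite(f'pics/{tag}.png',v)
E
python3 -c "
from w import *
over('w5',.454,-.3185)"
```

```text
11.55 [ 0.4536 -0.3166  0.0715]
```

View pics/w5.png

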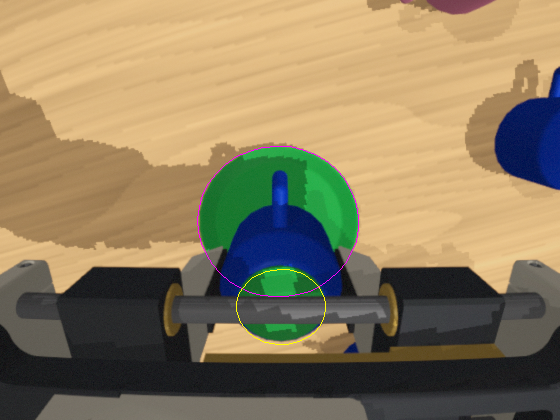

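The green saucer ring and the held cup's foot (281,306) both lie on their overlays, so it is aligned. Lowering.

Request:
move_arm:
  commands:
    - [0,0,0,0,-1,-20,50]
    - [0,0,0,0,-1,-33,50]
    - [0,0,0,0,-1,-40,50]
    - [0,0,0,0,-1,-42,50]
    - [0,0,0,0,-1,-44,50]

```text
clock: 12.1
eef_pos: [0.4551, -0.3189, 0.0291]
eef_rot: [[-0.967, 0.255, 0.0], [0.255, 0.967, -0.0], [-0.001, -0.0, -1.0]]
contact_force: [-0.3, -0.1, -0.9]
width: 0.0592
```

Request:
move_arm:
  commands:
    - [0,0,0,0,0,-1,50]
    - [0,0,0,0,0,-2,50]
    - [0,0,0,0,0,-2,50]

```text
clock: 12.4
eef_pos: [0.4549, -0.3189, 0.027]
eef_rot: [[-0.967, 0.255, 0.0], [0.255, 0.967, -0.0], [-0.0, -0.0, -1.0]]
contact_force: [-0.6, 0.7, -0.7]
width: 0.0592
```

Request:
move_arm:
  commands:
    - [0,0,0,0,0,-1,50]
    - [0,0,0,0,0,-1,50]

```text
clock: 12.6
eef_pos: [0.4548, -0.3188, 0.0258]
eef_rot: [[-0.967, 0.255, 0.0], [0.255, 0.967, -0.0], [-0.0, 0.0, -1.0]]
contact_force: [-0.4, 0.0, -0.7]
width: 0.0588
```

Request:
move_arm:
  commands:
    - [0,0,0,0,0,-1,50]
    - [0,0,0,0,0,-2,50]
    - [0,0,0,0,0,-2,50]

```text
clock: 12.9
eef_pos: [0.4549, -0.3188, 0.0251]
eef_rot: [[-0.967, 0.255, 0.0], [0.255, 0.967, -0.0], [-0.0, -0.0, -1.0]]
contact_force: [-3.2, 2.1, 12.0]
width: 0.0593
```

Request:
move_arm:
  commands:
    - [0,0,0,0,0,-1,50]
    - [0,0,0,0,0,-1,50]

```text
clock: 13.1
eef_pos: [0.4549, -0.3188, 0.0251]
eef_rot: [[-0.967, 0.255, 0.0], [0.255, 0.967, -0.0], [-0.0, -0.0, -1.0]]
contact_force: [-6.0, 4.3, 21.4]
width: 0.0595
```

Request:
move_arm:
  commands:
    - [0,0,0,0,0,1.5,50]
    - [0,0,0,0,0,1.5,91.8]
    - [0,0,0,0,0,1.5,91.8]
    - [0,0,0,0,0,1.5,91.8]
    - [0,0,0,0,0,1.5,91.8]

```text
clock: 13.6
eef_pos: [0.4547, -0.3187, 0.0239]
eef_rot: [[-0.967, 0.255, -0.0], [0.255, 0.967, 0.0], [0.0, 0.0, -1.0]]
contact_force: [-0.2, 0.3, -0.2]
width: 0.0869
```

Request:
move_arm:
  commands:
    - [0,0,0,0,0,15,91.8]
    - [0,0,0,0,0,50,91.8]
    - [0,0,0,0,0,90,91.8]
    - [0,0,0,0,0,130,91.8]
    - [0,0,0,0,0,145,91.8]

```text
clock: 14.1
eef_pos: [0.457, -0.3202, 0.1747]
eef_rot: [[-0.967, 0.255, 0.006], [0.255, 0.967, -0.004], [-0.007, -0.002, -1.0]]
contact_force: [1.3, -1.0, 0.7]
width: 0.0917
```

```bash
python3 -c "
from w import *
chk('w6',(.454,-.3185,345),.007,'cup_green')
v=cv2.imread('pics/w6.png');c=vision.calibration('wrist')
cv2.polylines(v,[proj(c,circ(.454,-.3185,.012,.06)).round().astype(np.int32)],True,(255,0,255),1);cv2.imwrite('pics/w6.png',v)"
```

```text
14.1 [ 0.457  -0.3202  0.1747]
0.57 [277.3, 190.9] [281.54244689 192.76665387]
fit [ 0.4543 -0.3186  0.0135 -0.2514] yaw 345.5935733280826 cost 0.043869853019714355
```

View pics/w6.png

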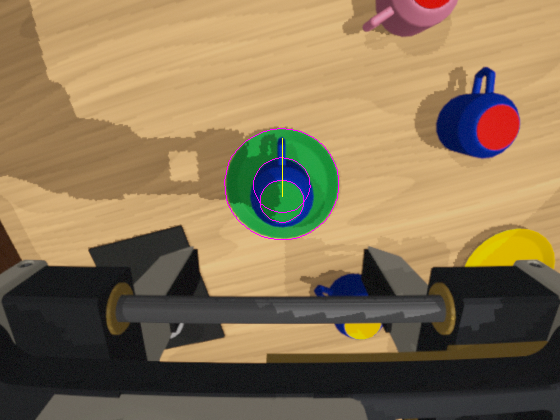

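The green cup is centred on its saucer; the fit gives (0.4543,-0.3186), as intended. Next the red-footed cobalt cup.

Request:
move_arm:
  commands:
    - [0,0,0,-3,40,0,91.8]
    - [0,0,0,-6,80,0,91.8]
    - [0,0,0,-9,120,0,91.8]
    - [0,0,0,-12,160,0,91.8]
    - [0,0,1,-16,200,0,91.8]

```text
clock: 14.7
eef_pos: [0.4376, -0.117, 0.1685]
eef_rot: [[-0.971, 0.238, -0.002], [0.238, 0.971, 0.0], [0.002, 0.0, -1.0]]
contact_force: [-0.9, 0.3, 0.8]
width: 0.092
```

Request:
move_arm:
  commands:
    - [0,0,0,0,0,0,91.8]
    - [0,0,0,0,0,0,91.8]

```text
clock: 14.9
eef_pos: [0.4382, -0.1178, 0.1687]
eef_rot: [[-0.972, 0.236, -0.001], [0.236, 0.972, 0.0], [0.001, -0.0, -1.0]]
contact_force: [-0.3, 0.0, 0.2]
width: 0.0918
```

```bash
python3 -c "
from w import *
chk('w7',(.4385,-.119,345.7),0,'cup_red')"
```

```text
14.9 [ 0.4382 -0.1178  0.1687]
0.68 [279.4, 198.3] [279.22725132 197.45297143]
fit [ 4.384e-01 -1.184e-01  1.800e-03  6.019e+00] yaw 344.8605353113984 cost 0.03054901771247387
```

View pics/w7.png

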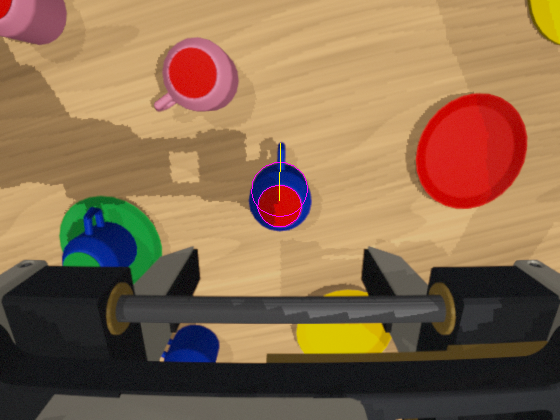

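The overlay matches the red foot at (280,205), and the pink cup is clear of the fingers. Grasping.

Request:
move_arm:
  commands:
    - [0,0,0,0,-1,-40,91.8]
    - [0,0,0,0,-1,-80,91.8]
    - [0,0,0,0,-1,-115,91.8]
    - [0,0,0,0,-1,-140,91.8]
    - [0,0,0,0,-1,-153,91.8]

```text
clock: 15.5
eef_pos: [0.437, -0.121, 0.0138]
eef_rot: [[-0.971, 0.241, -0.004], [0.241, 0.971, 0.0], [0.004, -0.001, -1.0]]
contact_force: [-0.8, 0.2, 0.7]
width: 0.092
```

Request:
move_arm:
  commands:
    - [0,0,0,0,0,0,50]
    - [0,0,0,0,0,0,50]
    - [0,0,0,0,0,0,50]
    - [0,0,0,0,0,0,50]
    - [0,0,0,0,0,0,50]

```text
clock: 16.0
eef_pos: [0.4398, -0.1199, 0.0173]
eef_rot: [[-0.971, 0.238, 0.002], [0.238, 0.971, -0.0], [-0.002, 0.0, -1.0]]
contact_force: [0.5, 0.8, 6.0]
width: 0.0593
```

Request:
move_arm:
  commands:
    - [0,0,0,0,0,0,50]
    - [0,0,0,0,0,10,50]
    - [0,0,0,0,0,40,50]
    - [0,0,0,0,0,80,50]
    - [0,0,0,0,0,126,50]

```text
clock: 16.5
eef_pos: [0.4373, -0.1193, 0.1432]
eef_rot: [[-0.971, 0.238, -0.003], [0.238, 0.971, 0.001], [0.003, 0.0, -1.0]]
contact_force: [1.5, -0.9, -1.5]
width: 0.0591
```

Request:
move_arm:
  commands:
    - [0,0,0,1,40,0,50]
    - [0,0,0,2,80,0,50]
    - [0,0,0,3,120,0,50]
    - [0,0,0,5,160,0,50]
    - [0,0,0,6,200,0,50]

```text
clock: 17.0
eef_pos: [0.4445, 0.0816, 0.143]
eef_rot: [[-0.971, 0.239, 0.001], [0.239, 0.971, -0.0], [-0.001, -0.0, -1.0]]
contact_force: [1.0, -0.2, -1.6]
width: 0.0594
```

Request:
move_arm:
  commands:
    - [0,0,0,0,0,0,50]
    - [0,0,0,0,0,-30,50]
    - [0,0,0,0,0,-60,50]
    - [0,0,0,0,0,-70,50]
    - [0,0,0,0,0,-70,50]

```text
clock: 17.5
eef_pos: [0.4432, 0.0795, 0.0713]
eef_rot: [[-0.971, 0.239, -0.004], [0.239, 0.971, -0.001], [0.003, -0.002, -1.0]]
contact_force: [-1.2, 0.4, -0.9]
width: 0.0592
```

```bash
python3 -c "
from w import *
over('w8',.4447,.0813)"
```

```text
17.5 [0.4432 0.0795 0.0713]
```

View pics/w8.png

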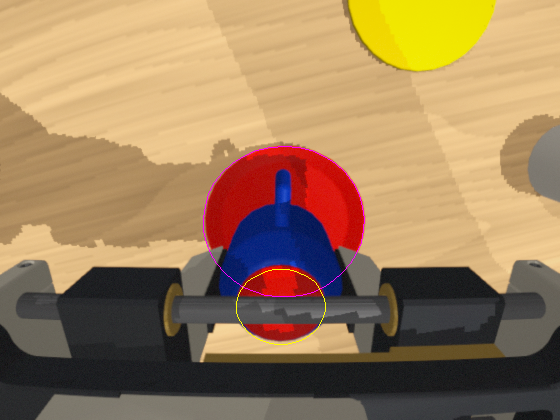

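The red saucer hasn't moved: its ring lies on the overlay, centre column about 283 against 281 for the cup. Lowering.

Request:
move_arm:
  commands:
    - [0,0,0,0,1,-20,50]
    - [0,0,0,0,1,-33,50]
    - [0,0,0,0,1,-40,50]
    - [0,0,0,0,1,-42,50]
    - [0,0,0,0,1,-44,50]

```text
clock: 18.05
eef_pos: [0.4451, 0.0813, 0.0285]
eef_rot: [[-0.971, 0.238, 0.0], [0.238, 0.971, 0.0], [-0.0, 0.0, -1.0]]
contact_force: [0.6, 0.7, -1.6]
width: 0.0593
```

Request:
move_arm:
  commands:
    - [0,0,0,0,0,-1,50]
    - [0,0,0,0,0,-2,50]
    - [0,0,0,0,0,-3,50]
    - [0,0,0,0,0,-3,50]

```text
clock: 18.45
eef_pos: [0.4449, 0.0812, 0.0253]
eef_rot: [[-0.971, 0.238, 0.0], [0.238, 0.971, 0.0], [-0.0, 0.0, -1.0]]
contact_force: [0.3, -0.1, -0.6]
width: 0.0594
```

Request:
move_arm:
  commands:
    - [0,0,0,0,0,-1,50]
    - [0,0,0,0,0,-1,50]

```text
clock: 18.65
eef_pos: [0.4449, 0.0813, 0.0244]
eef_rot: [[-0.971, 0.238, 0.0], [0.238, 0.971, 0.0], [-0.0, 0.0, -1.0]]
contact_force: [-0.4, 0.2, 1.1]
width: 0.0593
```

Request:
move_arm:
  commands:
    - [0,0,0,0,0,-1,50]
    - [0,0,0,0,0,-1,50]

```text
clock: 18.85
eef_pos: [0.4449, 0.0813, 0.0243]
eef_rot: [[-0.971, 0.238, 0.0], [0.238, 0.971, -0.0], [-0.0, -0.0, -1.0]]
contact_force: [-4.9, -0.7, 14.0]
width: 0.059
```

Request:
move_arm:
  commands:
    - [0,0,0,0,0,1,50]
    - [0,0,0,0,0,1,91.8]
    - [0,0,0,0,0,1,91.8]
    - [0,0,0,0,0,1,91.8]
    - [0,0,0,0,0,1,91.8]

```text
clock: 19.35
eef_pos: [0.4447, 0.0812, 0.0241]
eef_rot: [[-0.971, 0.238, -0.0], [0.238, 0.971, 0.0], [0.0, -0.0, -1.0]]
contact_force: [0.7, 0.0, 0.1]
width: 0.0866
```

Request:
move_arm:
  commands:
    - [0,0,0,0,0,15,91.8]
    - [0,0,0,0,0,50,91.8]
    - [0,0,0,0,0,90,91.8]
    - [0,0,0,0,0,130,91.8]
    - [0,0,0,0,0,145,91.8]

```text
clock: 19.85
eef_pos: [0.4469, 0.0818, 0.1729]
eef_rot: [[-0.971, 0.238, 0.006], [0.238, 0.971, 0.001], [-0.005, 0.002, -1.0]]
contact_force: [0.1, 0.2, -0.7]
width: 0.0915
```

```bash
python3 -c "
from w import *
print(status.state()['joint_positions'])
chk('w9',(.4447,.0813,345.7),.007,'cup_red')
v=cv2.imread('pics/w9.png');c=vision.calibration('wrist')
cv2.polylines(v,[proj(c,circ(.4447,.0813,.012,.06)).round().astype(np.int32)],True,(255,0,255),1);cv2.imwrite('pics/w9.png',v)"
```

```text
[  0.61186459  11.42788528 -15.94127914 119.45027762   4.16056768
  49.29913195  58.48310609]
19.85 [0.4469 0.0818 0.1729]
0.74 [280.4, 193.3] [278.96695892 194.82554276]
fit [0.4436 0.0817 0.0104 6.0229] yaw 345.08494634806965 cost 0.03188495337963104
```

View pics/w9.png

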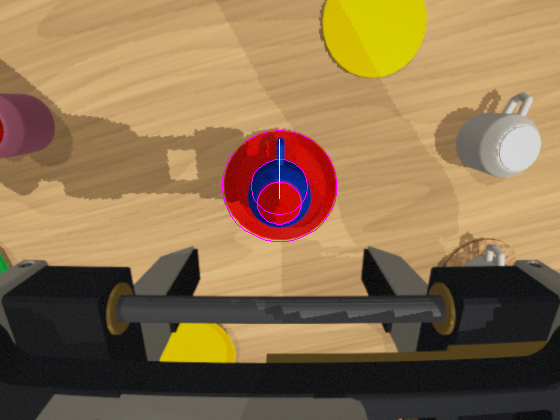

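The red cup is centred on its saucer. The yellow cup's yaw needs about −111.5° of tool turn, since +68° would break the last joint's range.

Request:
move_arm:
  commands:
    - [0,0,-8,12,-26,0,91.8]
    - [0,0,-16,24,-52,0,91.8]
    - [0,0,-24,36,-78,0,91.8]
    - [0,0,-32,48,-104,0,91.8]
    - [0,0,-40,60,-130,0,91.8]

```text
clock: 20.45
eef_pos: [0.504, -0.0498, 0.1675]
eef_rot: [[-0.586, 0.81, -0.003], [0.81, 0.586, -0.0], [0.002, -0.002, -1.0]]
contact_force: [0.5, 1.6, 0.8]
width: 0.0924
```

Request:
move_arm:
  commands:
    - [0,0,-8,12,-26,0,91.8]
    - [0,0,-16,24,-52,0,91.8]
    - [0,0,-24,36,-78,0,91.8]
    - [0,0,-32,48,-104,0,91.8]
    - [0,0,-40,60,-130,0,91.8]

```text
clock: 20.95
eef_pos: [0.5641, -0.1796, 0.1671]
eef_rot: [[0.072, 0.997, -0.003], [0.997, -0.072, 0.0], [-0.0, -0.003, -1.0]]
contact_force: [0.6, 0.3, -0.8]
width: 0.0917
```

Request:
move_arm:
  commands:
    - [0,0,-8,12,-26,0,91.8]
    - [0,0,-16,24,-52,0,91.8]
    - [0,0,-24,36,-78,0,91.8]
    - [0,0,-31.5,45,-92,0,91.8]
    - [0,0,-31.5,45,-92,0,91.8]

```text
clock: 21.45
eef_pos: [0.609, -0.2736, 0.1668]
eef_rot: [[0.582, 0.813, -0.003], [0.813, -0.582, -0.002], [-0.003, -0.001, -1.0]]
contact_force: [-0.6, 0.5, -0.3]
width: 0.0917
```

```bash
python3 -c "
from w import *
print(status.state()['eef_rot'].round(3))
chk('w10',(.6095,-.271,54.7),0,'cup_yellow')"
```

```text
[[ 0.582  0.813 -0.003]
 [ 0.813 -0.582 -0.002]
 [-0.003 -0.001 -1.   ]]
21.45 [ 0.609  -0.2736  0.1668]
```

View pics/w10.png

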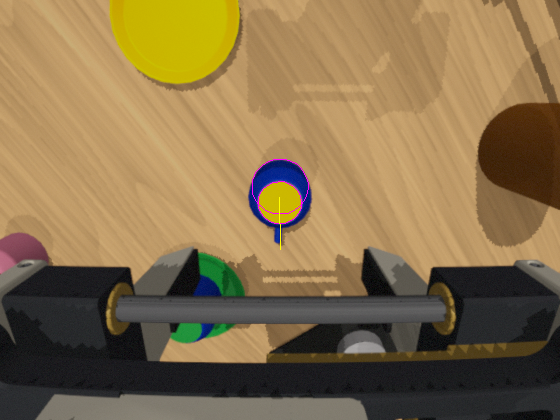

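The overlay matches the yellow foot at (280,202), with the handle at (278,235) as predicted. Descending.

Request:
move_arm:
  commands:
    - [0,0,0,0,0,-40,91.8]
    - [0,0,0,0,0,-80,91.8]
    - [0,0,0,0,0,-115,91.8]
    - [0,0,0,0,0,-140,91.8]
    - [0,0,0,0,0,-152,91.8]

```text
clock: 22.05
eef_pos: [0.6071, -0.2679, 0.0137]
eef_rot: [[0.575, 0.818, -0.005], [0.818, -0.575, 0.003], [-0.0, -0.006, -1.0]]
contact_force: [-0.5, 0.4, -0.1]
width: 0.0916
```

Request:
move_arm:
  commands:
    - [0,0,0,0,0,0,50]
    - [0,0,0,0,0,0,50]
    - [0,0,0,0,0,0,50]
    - [0,0,0,0,0,0,50]
    - [0,0,0,0,0,0,50]

```text
clock: 22.55
eef_pos: [0.6106, -0.271, 0.0188]
eef_rot: [[0.578, 0.816, 0.002], [0.816, -0.578, -0.001], [0.001, 0.002, -1.0]]
contact_force: [-1.1, 0.6, 4.6]
width: 0.0593
```

Request:
move_arm:
  commands:
    - [0,0,0,0,0,0,50]
    - [0,0,0,0,0,10,50]
    - [0,0,0,0,0,40,50]
    - [0,0,0,0,0,80,50]
    - [0,0,0,0,0,126,50]

```text
clock: 23.05
eef_pos: [0.6083, -0.2702, 0.1432]
eef_rot: [[0.578, 0.816, -0.003], [0.816, -0.578, 0.001], [-0.001, -0.003, -1.0]]
contact_force: [0.2, -0.7, -1.8]
width: 0.0591
```

Request:
move_arm:
  commands:
    - [0,0,0,3,38,0,50]
    - [0,0,0,7,76,0,50]
    - [0,0,0,10,114,0,50]
    - [0,0,0,14,152,0,50]
    - [0,0,0,17,187,0,50]

```text
clock: 23.55
eef_pos: [0.6265, -0.0816, 0.1436]
eef_rot: [[0.577, 0.817, 0.0], [0.817, -0.577, 0.0], [0.0, -0.0, -1.0]]
contact_force: [0.8, 0.8, -1.0]
width: 0.059
```

Request:
move_arm:
  commands:
    - [0,0,0,0,0,0,50]
    - [0,0,0,0,0,-30,50]
    - [0,0,0,0,0,-60,50]
    - [0,0,0,0,0,-70,50]
    - [0,0,0,0,0,-70,50]

```text
clock: 24.05
eef_pos: [0.6249, -0.084, 0.0716]
eef_rot: [[0.578, 0.816, -0.004], [0.816, -0.578, 0.0], [-0.002, -0.003, -1.0]]
contact_force: [0.3, 0.8, -1.9]
width: 0.0592
```

```bash
python3 -c "
from w import *
over('w11',.6268,-.0838)"
```

```text
24.05 [ 0.6249 -0.084   0.0716]
```

View pics/w11.png

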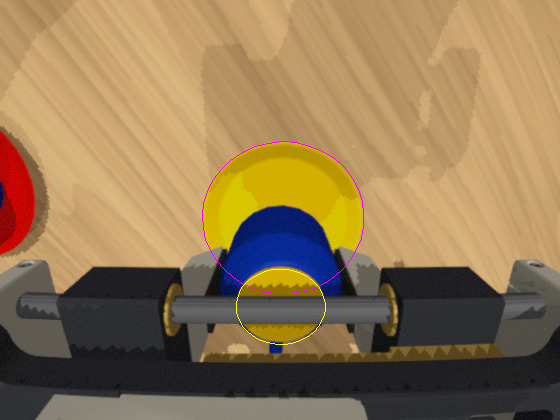

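The yellow saucer ring and the foot at (281,306) both match. Lowering.

Request:
move_arm:
  commands:
    - [0,0,0,0,0,-20,50]
    - [0,0,0,0,0,-33,50]
    - [0,0,0,0,0,-40,50]
    - [0,0,0,0,0,-42,50]
    - [0,0,0,0,0,-44,50]

```text
clock: 24.6
eef_pos: [0.6272, -0.0838, 0.0296]
eef_rot: [[0.578, 0.816, 0.001], [0.816, -0.578, -0.0], [0.0, 0.001, -1.0]]
contact_force: [-0.1, 0.0, -1.6]
width: 0.0591
```

Request:
move_arm:
  commands:
    - [0,0,0,0,0,-1,50]
    - [0,0,0,0,0,-2,50]
    - [0,0,0,0,0,-3,50]
    - [0,0,0,0,0,-3,50]

```text
clock: 25.0
eef_pos: [0.6268, -0.0837, 0.0263]
eef_rot: [[0.578, 0.816, 0.0], [0.816, -0.578, -0.0], [0.0, 0.0, -1.0]]
contact_force: [0.6, -0.3, -1.4]
width: 0.059
```

Request:
move_arm:
  commands:
    - [0,0,0,0,0,-1,50]
    - [0,0,0,0,0,-1,50]

```text
clock: 25.2
eef_pos: [0.6269, -0.0838, 0.0257]
eef_rot: [[0.578, 0.816, 0.0], [0.816, -0.578, 0.0], [0.0, 0.0, -1.0]]
contact_force: [-1.7, 0.4, 2.3]
width: 0.0591
```

Request:
move_arm:
  commands:
    - [0,0,0,0,0,-1,50]
    - [0,0,0,0,0,-1,50]

```text
clock: 25.4
eef_pos: [0.627, -0.0838, 0.0257]
eef_rot: [[0.578, 0.816, 0.0], [0.816, -0.578, 0.0], [0.001, 0.0, -1.0]]
contact_force: [-4.6, 0.6, 9.8]
width: 0.0593
```

Request:
move_arm:
  commands:
    - [0,0,0,0,0,1,50]
    - [0,0,0,0,0,1,91.8]
    - [0,0,0,0,0,1,91.8]
    - [0,0,0,0,0,1,91.8]
    - [0,0,0,0,0,1,91.8]

```text
clock: 25.9
eef_pos: [0.6268, -0.0837, 0.0251]
eef_rot: [[0.578, 0.816, -0.0], [0.816, -0.578, 0.0], [-0.0, -0.0, -1.0]]
contact_force: [-0.1, -0.2, 0.3]
width: 0.0864
```

Request:
move_arm:
  commands:
    - [0,0,0,0,0,15,91.8]
    - [0,0,0,0,0,50,91.8]
    - [0,0,0,0,0,90,91.8]
    - [0,0,0,0,0,130,91.8]
    - [0,0,0,0,0,160,91.8]

```text
clock: 26.4
eef_pos: [0.6278, -0.0841, 0.1894]
eef_rot: [[0.578, 0.816, 0.004], [0.816, -0.578, -0.0], [0.002, 0.003, -1.0]]
contact_force: [0.1, 0.1, -0.7]
width: 0.0916
```

```bash
python3 -c "
from w import *
chk('w12',(.6268,-.0838,54.7),.007,'cup_yellow')
v=cv2.imread('pics/w12.png');c=vision.calibration('wrist')
cv2.polylines(v,[proj(c,circ(.6268,-.0838,.012,.06)).round().astype(np.int32)],True,(255,0,255),1);cv2.imwrite('pics/w12.png',v)
im=vision.grab_frame('scene');cv2.imwrite('pics/s2.png',im[:,:,::-1])"
```

```text
26.4 [ 0.6278 -0.0841  0.1894]
0.74 [278.8, 192.6] [278.95840205 193.59627851]
fit [ 0.6269 -0.084   0.009   0.9143] yaw 52.38271992916051 cost 0.03998272120952606
```

View pics/w12.png

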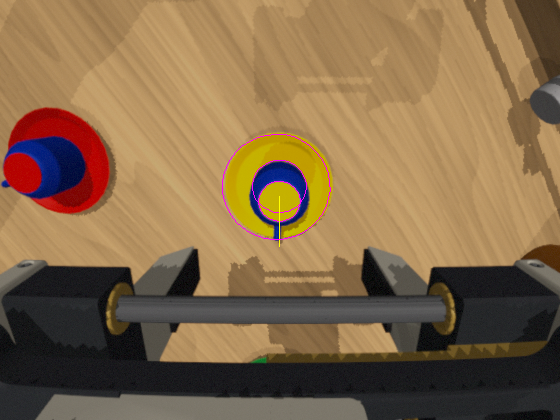

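View pics/s2.png

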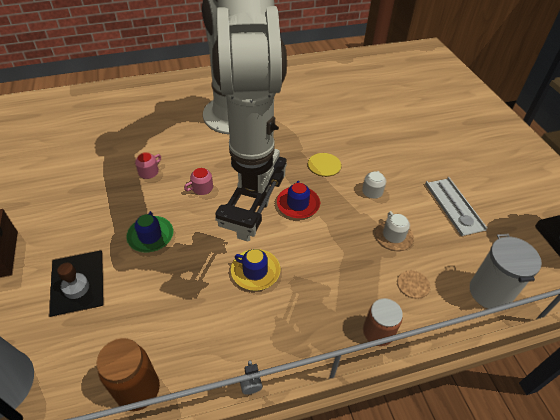

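The scene view shows each cobalt cup centred on its matching saucer: green (148,231), red (299,196), yellow (255,266). The stray is on the coaster at (396,230) and the spare is unmoved at (375,184). Settling, then handing in.

Request:
move_arm:
  commands:
    - [0,0,0,0,0,10,91.8]
    - [0,0,0,0,0,10,91.8]
    - [0,0,0,0,0,10,91.8]

```text
clock: 26.85
eef_pos: [0.6263, -0.0837, 0.1946]
eef_rot: [[0.578, 0.816, -0.001], [0.816, -0.578, 0.0], [-0.001, -0.001, -1.0]]
contact_force: [0.3, 0.1, -0.5]
width: 0.0919
```

```bash
python3 -c "
from rig import job
print(job.hand_in())"
```

```text
the job is handed in; nothing more can be done
None
```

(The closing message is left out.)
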